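# Load the fruit pot and hold the sensor boom at the mark

### The arm

A 6-joint arm with a two-finger parallel gripper is mounted at the origin on the work surface. World frame = base frame: x ahead of the robot, y to its left, z up, the work surface at z = 0. Lengths are in mm, angles in rad, forces in N, time in s.
With the tool pointing down it reaches from about 375 to 975 mm from the base axis. Payload 3.8 kg.
Tool frame: the origin (TCP) lies on the centre line of the jaws, within the pads' length; the fingertips stand 11 mm ahead of it and the grasp point (between the pads) lies 8 mm behind it; z points along the fingers, y is the direction in which the jaws open and shut (so a half turn about z gives the same grasp; the last joint's range is limited). The gripper opens to 88 mm and grips with 3 to 60 N. Pads are 18 mm wide; open, the fingers measure 123 mm over their backs; the gripper's body (75 mm by 187 mm) begins 45 mm behind the grasp point.
Start: joints at [1.215, 0.264, 1.604, -0, 1.274, -0.037], TCP at [211.561, 640.984, 227.706] pointing down, gripper open.
Joint ranges: [-2.63, 2.63], [-0.94, 2.18], [0.31, 2.57], [-1.31, 4.45], [0, 2.66], [-2.55, 2.55]. Speed limits (rad/s): [2.57, 2.57, 3.14, 3.14, 3.14, 3.14].

### API

Orientations are given as a rotation vector (axis times angle).
In Python, from plant import arm gives the robot as it stands.
- The arm moves only by the shell command python3 -m crank 'ROWS' [FORCE]. ROWS is JSON, a list of rows, each an object with "gripper": the opening, from 0 (shut) to 1 (fully open); "travel": the shift along the world's x, y, z in mm, a list of three; "turn": the turn about the world's z in rad. In form: [{"gripper": gripper, "travel": [dx, dy, dz], "turn": turn}, ...]. A call has exactly 8 rows; each row shifts and turns the commanded pose from where the row before left it; what a row does not reach is not made up. A row lasts 1/8 s, in which the tool goes at most 62.5 mm and 10.7 degrees, less where a joint would pass 70% of its speed; a pose out of reach is approached as far as the arm can. A call with a gripper value outside its range is refused whole. The fingers move at their own pace and stop on an object; FORCE is the grip in N (left out, the last holds). Time passes only in rows, so rows that do not move let the fingers close, or fill a call up. It gives the time, the measured TCP pose, the force and the opening at its end, in the units of the state.
- arm.state(): the state, without advancing time (a new reading comes with each control period).
- arm.snapshot(name): name is "scene" or "top" or "wrist"; returns a dict with "frame" (400x640x3 uint8, red, green, blue), "fovy" (degrees; the focal length in pixels is half the picture's height over the tangent of half this angle, whatever the lens; pixels are square), "cx", "cy" (the principal point, pixels), "R" (3x3) and "t" (3): a world point X has camera coordinates R X + t; the wrist camera has in their place "hand_eye" (4x4, takes a point from camera to tool coordinates, whose origin is the TCP and whose axes are the flange's). Camera axes: x right, y down, z forward; pixel columns grow to the right and rows downward; lengths in mm; the calibration is good to about 2 mm. A picture is of the moment at which its call begins: read the wrist's pose just before it. There is no depth.
- arm.job_done(): hands the job in, once; it reports no verdict.
The state is a dict: "time_s": time; "joint_positions": joint angles; "qd": joint speeds; "effort": joint torques, N m; "ee_pos": TCP position; "ee_rot": TCP orientation; "force": force on the tool from outside, world axes, zero at the start; "torque": the same for the moment, N m; "grip_width": finger opening in mm.
Only numpy, scipy, OpenCV 4.12 (cv2) and the standard library are available. Lean on these libraries where they do the work, as an engineer would, in place of code of your own. Each camera call takes 0.05 s, during which the arm holds its last target.

### The job

Pick up the green tomato and lower it gently, without dropping it, to the bottom of the clear pot on the measuring stand, and let go of it there. Then squeeze the orange lock button on the boom's handle to release the telescoping sensor boom, pull it out over the pot until its pointer stands at the red mark on the scale, and finish while still holding it there: a spring pulls it back if you let go. Leave the red tomato, the screwdriver and the yellow cap where they are and do not shift the stand's pot.

Things in the scene. Friction and masses are not known exactly. Their poses are not given: they have to be found in the camera images.
- green_tomato: green tomato, a ball 50 mm in diameter, about 90 g, with a flat dark calyx on top; origin at its centre. It starts resting on one of two fixed white rings (46 mm outside diameter, 30 mm high, so its centre is 49 mm above the table); which ring varies.
- red_tomato: red tomato, same size, origin at its centre, resting on the other white ring; a bystander to be left alone. The two rings are 90 mm or more apart.
- stand: measuring stand, fixed: aluminium base plate, x -85 to 115, y -250 to 280, 12 mm thick. Origin on the table below the handle's home place; its y axis is the direction in which the boom extends, x points across, away from the robot. The grey guide tube of the boom is at y -225 to -35 mm, top 155 mm above the table; a white scale bar with 10 mm ticks runs along y at x = 98 mm, top 52 mm high.
- pot_floor (a point): centre of the inside floor of the clear pot (22 mm above the table). The pot is a clear round vessel with a steel-coloured rim, 150 mm outside and 142 mm inside diameter, 60 mm deep inside, with a firm black floor, on a carriage clamped to the stand on the boom's line, 115 to 185 mm from the handle's home place. Axes as the stand's.
- pot_rim (a point): centre of the pot's mouth, at rim height, 82 mm above the table.
- mark (a point): the red mark: a red bar 8 mm wide lying across the white scale, clamped to the pot's carriage; this point is the middle of the bar's width, level with the pot's centre along the boom's direction. Its y axis is the stand's y axis.
- pointer (a point): tip of the boom's pointer, a thin steel rod with a yellow tip that hangs from the boom down to the scale and moves with the boom (point 60 mm above the table, 93 mm across from the boom's line). It stands at the mark when it has the same place as the mark along the stand's y axis; it passes just above the red bar.
- handle (a point): middle of the boom's handle, 183 mm above the table: pinch it here from above, closing along the stand's x axis. A black block 36 mm wide (along y), from 12 mm on the robot's side (-x) to 21 mm on the far side of this point, 152 to 202 mm above the table; across x with the orange button 47 mm, squeezed 39 mm. The boom's head below it reaches down to 102 mm above the table.
- button_face (a point): centre of the outer face of the orange lock button (28 mm along y, 38 mm high), on the handle's robot side (-x), 26 mm from the handle's middle when out.
- button (a joint): lock button: 0 out (locked), 0.008 m fully squeezed in towards +x of the stand; spring of 3 N at the start and 7 N fully in. While it is out and the boom is home, a steel lug under the button stands behind a catch and the boom cannot be drawn out by more than about 3 mm; from about 6 mm squeeze the boom is free. An ordinary pinch of the handle squeezes it fully.
- boom (a joint): extension of the boom: 0 home, grows to 0.20 m as it is drawn out along the stand's +y. A spring pulls it home with 3 N at 0 to 5 N at 0.2 m. If let go when drawn out, it runs back until the lug meets the front of the catch at about 25 mm; squeezing the button frees it again.
- yellow_cap: yellow metal cap, 80 mm in diameter, 120 mm high, standing loose; origin at the centre of its underside; bystander.
- screwdriver: screwdriver 180 mm long, lying loose on the table, blue handle; bystander.
There are look-alikes about, which are no part of the job. There is more than one size of the green_tomato; the job needs the middle-sized.

How it is judged (in metres and radians):
On the way, in this order (a step that is already met when the one before it is completed fails the run):
1. the green tomato lies at rest on the pot's floor, let go (horizontal distance between green_tomato and pot_floor below 0.06 m and z of green_tomato in the frame of pot_floor below 0.033 m and linear speed of green_tomato below 0.05 m/s and contact force between green_tomato and the fingers below 0.05 N), for 0.2 s.
2. the lock button is squeezed in with the boom still home (value of joint button above 0.006 m and value of joint boom below 0.03 m and contact force between the fingers and boom above 1 N), for 0.05 s.
3. the boom is held with its pointer at the mark (y of pointer in the frame of mark between -0.006 and 0.006 m and velocity of joint boom between -0.02 and 0.02 m/s and contact force between the fingers and boom above 1 N), for 0.2 s.
At the end, for the whole second after the job is handed in: the green tomato lies at rest on the pot's floor, let go, and the gripper's fingers hold the boom still with its pointer within 6 mm of the red mark along the scale (all of step 1 and all of step 3); the arm keeps its last pose, push and grip.
It fails at once if the green tomato was pressed or knocked against the pot (contact force above 30 N) (contact force between green_tomato and carriage above 30 N).
It fails at once if the green tomato was dropped or thrown into the pot (moving faster than 0.5 m/s inside it, a fall of more than about 13 mm) (linear speed of green_tomato above 0.5 m/s and horizontal distance between green_tomato and pot_floor below 0.06 m and z of green_tomato in the frame of pot_floor below 0.06 m).
It fails at once if the red tomato, the yellow cap or the screwdriver was moved by over 15 mm (distance of any of red_tomato, yellow_cap, screwdriver from where it was at the start of the episode above 0.015 m).
It fails at once if the pot with its mark was shifted (over 6 mm) (distance of mark from where it was at the start of the episode above 0.006 m).
It also fails if it takes over 56 s, if anything falls off the work surface, if the arm or the gripper's body presses on something with over 40 N, if the wrist force passes 120 N, or if a joint passes its speed limit or range.

## Working session

There is one attempt and no reset: what is moved stays moved. The work goes in short steps, Python scripts to look and compute and a shell command to move; the robot and the scene stay as the last step left them, time stands still between calls to the robot, and variables do not carry over. Pictures are saved under pics/ and viewed, and the job is handed in when it is done.

```bash
ls; mkdir -p pics
python3 - <<'E'
from plant import arm
import cv2
s=arm.state(); print(s)
for n in ("scene","top","wrist"):
    d=arm.snapshot(n); cv2.imwrite(f"pics/{n}0.png",d["frame"][:,:,::-1])
    print(n,{k:v for k,v in d.items() if k!="frame"})
E
```

```text
pics
{'time_s': 0.0, 'joint_positions': array([ 1.21511867e+00,  2.64726729e-01,  1.60538968e+00,  2.82448680e-08,
        1.27370714e+00, -3.69037032e-02]), 'qd': array([-2.95701879e-05,  2.07399423e-03, -1.30506593e-03, -6.58309876e-05,
       -9.37568881e-04, -5.36448631e-04]), 'effort': array([ 1.77522063e-03, -5.02128375e+01, -3.56868482e+01,  7.29381968e-02,
        2.98194587e-02, -1.65996089e-04]), 'ee_pos': array([211.28986651, 640.28991844, 226.39738317]), 'ee_rot': array([-0.4985422 , -3.10134076,  0.00343651]), 'force': array([-1.35671249, -0.82109837,  0.42988452]), 'torque': array([ 0.02881037, -0.04216917, -0.04859463]), 'grip_width': 88.22884117640277}
scene {'fovy': 49.84940043109064, 'cx': 319.8620180515188, 'cy': 202.43267792972804, 'R': array([[ 0.5463615 ,  0.83753922,  0.00414344],
       [ 0.69260809, -0.44902421, -0.56450979],
       [-0.47093858,  0.31129619, -0.82541598]]), 't': array([-405.71150516, -244.34786208, 1206.24045291])}
top {'fovy': 51.239299006079925, 'cx': 318.7363280550008, 'cy': 202.33804366571064, 'R': array([[-0.00836134, -0.99990475,  0.01098043],
       [-0.99857606,  0.00777065, -0.0527776 ],
       [ 0.05268725, -0.01140609, -0.99854592]]), 't': array([116.0295193 , 534.5123722 , 977.83180318])}
wrist {'fovy': 67.0879342684296, 'cx': 316.2489283884502, 'cy': 199.67546939503347, 'hand_eye': array([[ 1.85119603e-03, -9.53306594e-01, -3.01998528e-01,
         7.90112589e+01],
       [ 9.99998274e-01,  1.71692388e-03,  7.10063018e-04,
         1.01654980e+00],
       [-1.58399275e-04, -3.01999321e-01,  9.53308127e-01,
        -1.56789382e+02],
       [ 0.00000000e+00,  0.00000000e+00,  0.00000000e+00,
         1.00000000e+00]])}
```

View pics/scene0.png

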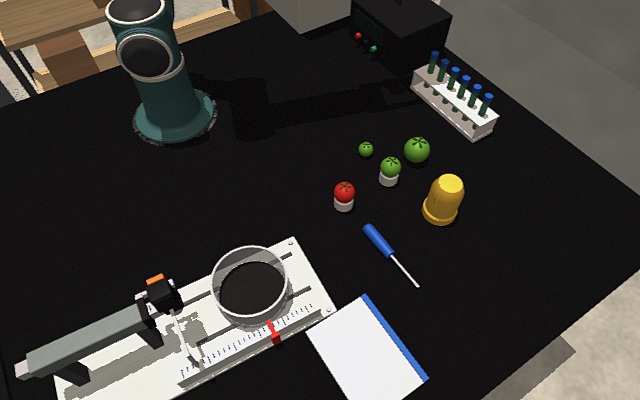

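View pics/top0.png

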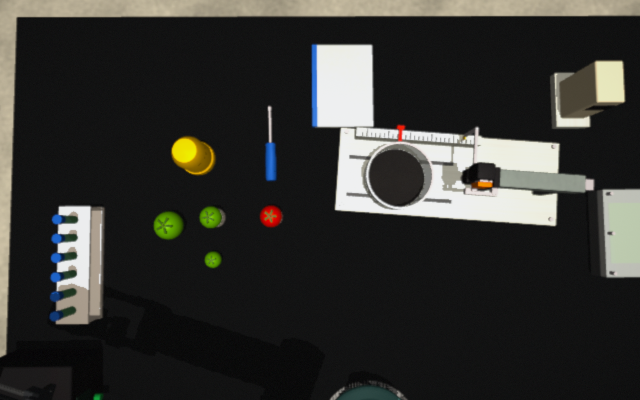

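View pics/wrist0.png

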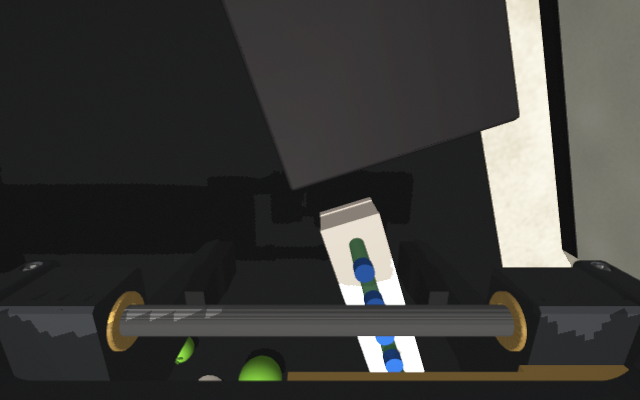

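The possible confusions in the scene view are: the small green tomato (366,149) on the table, the green one on a ring (390,166), the large green one (417,149) on the table, and the red one on the other ring (344,190). In the top view these are at (213,260), (210,217), (168,225) and (271,216). The pick is the green one on the ring. I'll measure and check it in a crop.

```bash
cat > h.py <<'E'
import numpy as np, cv2
from plant import arm
def load(n):
    d=arm.snapshot(n); return d
def K(d): 
    f=d["frame"].shape[0]/2/np.tan(np.radians(d["fovy"]/2)); return f,d["cx"],d["cy"]
def ray(d,u,v):
    f,cx,cy=K(d); r=np.array([(u-cx)/f,(v-cy)/f,1.])
    R,t=np.array(d["R"]),np.array(d["t"]); 
    return -R.T@t, R.T@r
def plane(d,u,v,z):
    o,r=ray(d,u,v); return o+r*(z-o[2])/r[2]
def tri(a,b):
    (o1,r1),(o2,r2)=a,b
    s=np.linalg.lstsq(np.c_[r1,-r2],o2-o1,rcond=None)[0]
    p,q=o1+s[0]*r1,o2+s[1]*r2
    return (p+q)/2,np.linalg.norm(p-q)
def proj(d,X):
    f,cx,cy=K(d); c=np.array(d["R"])@X+np.array(d["t"]); return cx+f*c[0]/c[2],cy+f*c[1]/c[2]
def blobs(fr,lo,hi,amin=15):
    m=cv2.inRange(cv2.cvtColor(fr,cv2.COLOR_RGB2HSV),lo,hi)
    n,l,s,c=cv2.connectedComponentsWithStats(m)
    return [(s[i],c[i]) for i in range(1,n) if s[i][4]>=amin]
E
python3 - <<'E'
from h import *
D={n:load(n) for n in("scene","top")}
for n,d in D.items():
    fr=d["frame"]
    for c,lo,hi in(("green",(40,90,50),(70,255,255)),("red",(0,150,80),(6,255,255)),("orange",(8,180,120),(18,255,255)),("yellow",(20,120,80),(34,255,255)),("blue",(105,120,60),(125,255,255))):
        for s,cc in blobs(fr,lo,hi): print(n,c,s,cc.round(1))
t=cv2.resize(D["top"]["frame"][190:280,140:290],(750,450),interpolation=cv2.INTER_CUBIC); cv2.imwrite("pics/crop1.png",t[:,:,::-1])
t=cv2.resize(D["top"]["frame"][115:235,330:600],(800,356),interpolation=cv2.INTER_CUBIC); cv2.imwrite("pics/crop2.png",t[:,:,::-1])
t=cv2.resize(D["scene"]["frame"][230:390,100:340],(795,530),interpolation=cv2.INTER_CUBIC); cv2.imwrite("pics/crop3.png",t[:,:,::-1])
E
```

```text
scene green [370  46   7   6  32] [373.   48.4]
scene green [428  59   8  15  60] [431.4  66. ]
scene green [437  68   9  14  62] [441.   74.3]
scene green [448  76   9  14  54] [451.5  81.8]
scene green [457  85  10  13  53] [461.6  90.6]
scene green [469  94   9  13  57] [472.3  99.6]
scene green [480 103   9  13  52] [483.4 108.8]
scene green [463 115   5   6  16] [464.4 117.8]
scene green [404 137  26  25 524] [416.5 149.1]
scene green [358 142  15  14 169] [365.2 148.6]
scene green [380 157  21  21 332] [390.2 166.5]
scene red [355  33   6   6  23] [357.8  35. ]
scene red [334 183  21  19 283] [344.  192.4]
scene red [266 320  15  25 146] [273.3 332.7]
scene orange [146 273  18  12  91] [154.7 278.5]
scene yellow [ 422  173   42   53 1555] [443.  199.7]
scene blue [431  51   8   9  57] [434.4  54.7]
scene blue [441  59   9   9  61] [444.4  62.7]
scene blue [451  67   9   9  61] [454.8  70.7]
scene blue [461  75  10  10  66] [465.4  79. ]
scene blue [472  84  10   9  66] [476.6  87.8]
scene blue [484  93  10  10  68] [488.2  97. ]
scene blue [362 223  33  35 435] [377.7 239.6]
sc
[... 396 characters left out ...]
9] [ 69.  292.2]
top green [ 63 308  12   8  60] [ 68.6 311. ]
top green [ 93 394   9   6  47] [ 97.1 396.6]
top red [396 125  10  16  80] [400. 131.]
top red [260 206  22  21 287] [270.9 216.1]
top orange [478 181  14   7  68] [484.3 184.2]
top orange [264 210  13  13  48] [269.2 215.5]
top yellow [ 171  136   44   39 1269] [192.8 155.2]
top blue [311  44   6  84 480] [313.6  84. ]
top blue [265 142  12  39 440] [270.3 161.6]
top blue [ 51 214  14  11 107] [ 57.1 219. ]
top blue [ 51 233  14  11 103] [ 56.7 238. ]
top blue [ 50 252  14  12 106] [ 56.  257.3]
top blue [ 50 272  14  11 105] [ 55.5 276.7]
top blue [ 50 291  12  11  93] [ 54.9 296.1]
top blue [ 50 311  12  11  87] [ 54.7 315.6]
```

View pics/crop1.png

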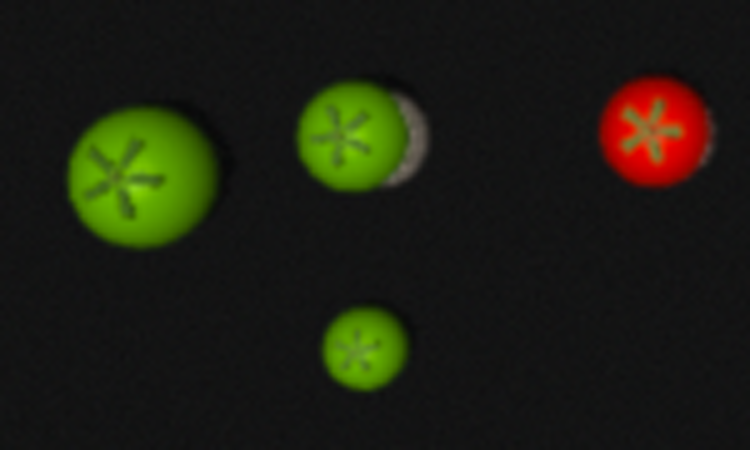

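View pics/crop2.png

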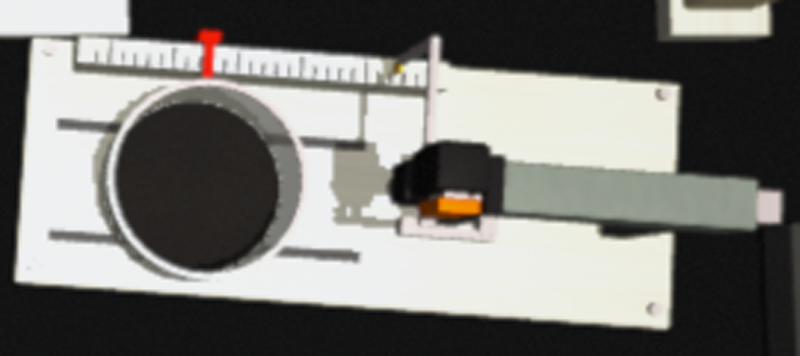

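View pics/crop3.png

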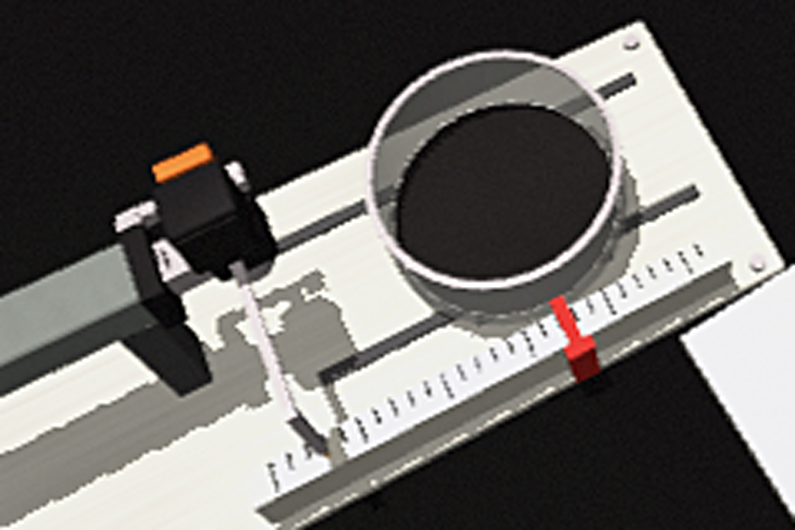

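Crop 1 shows three green balls of about 30, 22 and 16 px. The middle-sized one is on the ring, at top (210,217). Crops 2 and 3 show the pot, the red mark (top 400,131) and the orange button (top 484,184).

Run:
```python
from h import *
S,T=load("scene"),load("top")
for n,a,b in(("green",(390.2,166.8),(210,216.7)),("red",(344,192.5),(270.9,216.3))):
    print(n,tri(ray(S,*a),ray(T,*b)),plane(T,*b,49),plane(S,*a,49))
c={}
for k,(u,v) in dict(fl=(30,38),fr=(680,83),nr=(670,328),nl=(14,283)).items():
    c[k]=plane(T,330+u/2.963,115+v/2.963,12); print(k,c[k].round(1))
print("len",np.linalg.norm(c['fl']-c['fr']),np.linalg.norm(c['nl']-c['nr']),np.linalg.norm(c['fl']-c['nl']),np.linalg.norm(c['fr']-c['nr']))
src=np.array([[115,280],[115,-250],[-85,-250],[-85,280]],float); dst=np.array([c[k][:2] for k in("fl","fr","nr","nl")])
a,b=src-src.mean(0),dst-dst.mean(0)
th=np.arctan2((a[:,0]*b[:,1]-a[:,1]*b[:,0]).sum(),(a*b).sum())
Rz=np.array([[np.cos(th),-np.sin(th)],[np.sin(th),np.cos(th)]]); o=dst.mean(0)-Rz@src.mean(0)
print("th",th,"origin",o,"resid",(dst-(src@Rz.T+o)).round(1).tolist())
loc=lambda p:(Rz.T@(np.array(p)[:2]-o)).round(1)
# pot floor
fr=T["frame"]; m=(cv2.cvtColor(fr,cv2.COLOR_RGB2GRAY)<60).astype(np.uint8)
m=cv2.morphologyEx(m,cv2.MORPH_OPEN,np.ones((5,5)))
n,l,s,cc=cv2.connectedComponentsWithStats(m); i=l[175,398]; print("floor blob",s[i],cc[i])
P=plane(T,*cc[i],22); print("floor top",P,"stand",loc(P))
cn=max(cv2.findContours((l==i).astype(np.uint8),0,1)[0],key=len); e=cv2.fitEllipse(cn);print(e); P=plane(T,*e[0],22);print(P,loc(P))
# rim: fit from scene crop3 (795/240=3.3125): ellipse left,right,top,bottom points
for (u,v) in((368,165),(621,175),(500,52),(490,290)): 
    P=plane(S,100+u/3.3125,230+v/3.3125,82); print("rim pt scene",P.round(1),loc(P))
for (u,v) in((105,180),(302,180),(205,80),(205,280)): 
    P=plane(T,330+u/2.963,115+v/2.963,82); print("rim pt top",P.round(1),loc(P))
for z in(52,56): print("mark",z,loc(plane(T,330+208/2.963,115+58/2.963,z)),loc(plane(S,100+569/3.3125,230+325/3.3125,z)))
print("button",tri(ray(S,154.7,278.5),ray(T,484.3,184.2)),loc(plane(T,484.3,184.2,190)),loc(plane(S,154.7,278.5,190)))
for (u,v) in((425,147),(490,145),(490,190),(425,192)): print("handle corner",loc(plane(T,330+u/2.963,115+v/2.963,202)))
```

```text
green (array([502.46610504, 359.8190606 ,  50.09087514]), np.float64(0.7386523065395386)) [502.68475332 360.41375903  49.        ] [501.7006723  360.14644432  49.        ]
red (array([502.80976535, 222.32370275,  47.96768112]), np.float64(1.252614773490152)) [502.46612854 221.67669745  49.        ] [503.67663473 222.41704629  49.        ]
fl [714.5  58.8  12. ]
fr [ 674.4 -470.7   12. ]
nr [ 475.2 -454.8   12. ]
nl [515.7  73.8  12. ]
len 530.9755747554058 530.1734907962621 199.34482622378079 199.7911781813172
th -0.07626150010281901 origin [ 578.87066095 -212.04164562] resid [[-0.4, 0.4], [-0.1, -0.6], [0.2, 0.0], [0.3, 0.2]]
floor blob [ 370  150   54   56 2383] [396.29626521 177.01384809]
floor top [593.62306284 -72.42745951  22.        ] stand [  4.1 140.3]
((396.30804443359375, 177.0354461669922), (51.86247253417969, 56.63580322265625), 146.3228302001953)
[593.57147046 -72.45448571  22.        ] [  4.  140.3]
rim pt scene [ 553.1 -129.6   82. ] [-32.   80.3]
rim pt scene [639.5  -8.2  82. ] [ 44.9 207.9]
rim pt scene [528.5 -29.1  82. ] [-64.1 178.5]
rim pt scene [ 659.  -104.7   82. ] [ 71.7 113.2]
rim pt top [590.2   8.2  82. ] [ -5.5 220.5]
rim pt top [ 589.1 -140.    82. ] [ 4.7 72.6]
rim pt top [665.4 -68.4  82. ] [ 75.3 149.8]
rim pt top [514.5 -65.6  82. ] [-75.3 141.1]
mark 52 [ 99.2 142.7] [100.6 145.3]
mark 56 [ 98.2 143.5] [102. 145.]
button (array([ 558.87056185, -209.71449865,  195.30024593]), np.float64(0.39931560832635293)) [-19.5  -1.5] [-23.2   0.2]
handle corner [15.7 26.2]
handle corner [ 20.  -16.4]
handle corner [ -9.7 -17.8]
handle corner [-13.9  24.8]
```

Run:
```python
from h import *
from scipy.spatial.transform import Rotation as Ro
s=arm.state(); R=Ro.from_rotvec(s["ee_rot"]).as_matrix()
print(s["time_s"],s["ee_pos"],R.round(4)); print("jaw axis angle deg",np.degrees(np.arctan2(R[1,1],R[0,1])),"tool x",np.degrees(np.arctan2(R[1,0],R[0,0])))
T=load("top")
for n,u,v,z in(("cap top",184,148,120),("cap base",200,160,0),("large",167.7,225.1,34),("small",212.3,259.4,20),("sd handle",270,161,12),("sd tip",269,107,5),("rack",80,265,60)): print(n,plane(T,u,v,z).round(0))
```

```text
0.35 [211.492883   640.8378433  227.38550303] [[-9.496e-01  3.134e-01 -2.000e-04]
 [ 3.134e-01  9.496e-01 -5.000e-04]
 [ 0.000e+00 -5.000e-04 -1.000e+00]]
jaw axis angle deg 71.73527232653385 tool x 161.73527126687105
cap top [648. 399. 120.]
cap base [641. 397.   0.]
large [484. 462.  34.]
small [403. 362.  20.]
sd handle [635. 227.  12.]
sd tip [768. 230.   5.]
rack [397. 647.  60.]
```

```bash
python3 -m crank '[{"gripper":0.85,"travel":[41,-40,-5],"turn":0},{"gripper":0.85,"travel":[41,-40,-10],"turn":0},{"gripper":0.85,"travel":[41,-40,-10],"turn":0},{"gripper":0.85,"travel":[41,-40,-10],"turn":0},{"gripper":0.85,"travel":[41,-40,-10],"turn":0},{"gripper":0.85,"travel":[41,-40,-10],"turn":0},{"gripper":0.85,"travel":[41,-40,-10],"turn":0},{"gripper":0.85,"travel":[0,0,0],"turn":0}]' 20
cat > w.py <<'E'
from h import *
from scipy.spatial.transform import Rotation as Ro
def wload():
    s=arm.state(); d=arm.snapshot("wrist"); H=np.array(d["hand_eye"]); M=np.eye(4); M[:3,:3]=Ro.from_rotvec(s["ee_rot"]).as_matrix(); M[:3,3]=s["ee_pos"]
    C=M@H; d["R"]=C[:3,:3].T; d["t"]=-C[:3,:3].T@C[:3,3]; d["s"]=s; return d
E
python3 - <<'E'
from w import *
d=wload(); s=d["s"]; print(s["time_s"],s["ee_pos"],s["ee_rot"],s["force"],s["grip_width"])
cv2.imwrite("pics/w1.png",d["frame"][:,:,::-1])
for b,c in blobs(d["frame"],(40,90,50),(70,255,255)): print(b,c,plane(d,*c,49))
E
```

```text
time_s: 1.4
ee_pos: [500.7, 357.7, 161.8]
ee_rot: [-0.507, -3.1, 0.002]
force: [-1.0, -0.6, -0.7]
grip_width: 75.2
1.4 [500.6681088  357.66891078 161.76020079] [-5.06668378e-01 -3.10005804e+00  2.49019426e-03] [-1.01132455 -0.59388367 -0.68031009] 75.20330570062482
[613  29  11   7  35] [618.51428571  31.45714286] [449.89627199 629.21232723  49.        ]
[ 266   67   42   45 1234] [287.02917342  89.52025932] [407.16499483 364.06849193  49.        ]
[612  75  13   7  39] [618.41025641  77.94871795] [485.79290218 628.09437945  49.        ]
[ 380  103   74   72 3724] [415.78383459 138.88265306] [481.46866756 457.56093029  49.        ]
[ 292  169   54   54 2196] [318.45355191 195.44808743] [503.74759031 359.88322559  49.        ]
[165 238   8  10  35] [168.34285714 242.34285714] [502.78800811 204.91026035  49.        ]
[176 239   8   9  33] [180.         242.75757576] [506.81256156 215.57980345  49.        ]
[160 250  19  15  84] [171.03571429 255.61904762] [516.73766769 200.81671588  49.        ]
[179 251  12   5  35] [184.94285714 252.8       ] [518.28811715 215.3531167   49.        ]
```

View pics/w1.png

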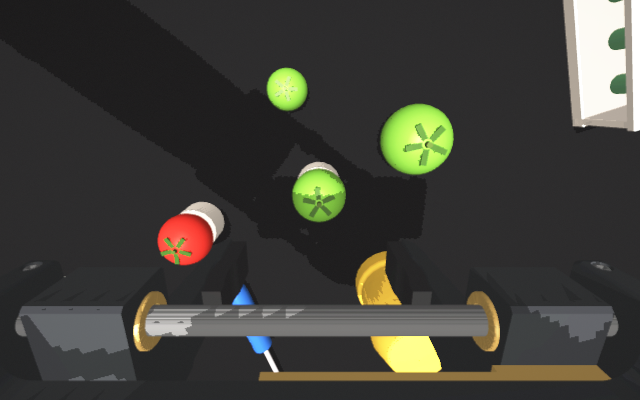

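The wrist view shows the ring-mounted green tomato at (318,195), between the jaws. Its ray lands at about (503,360), which agrees with the top and scene views. I'll descend partway and check the settled pose.

```bash
python3 -m crank '[{"gripper":0.85,"travel":[4,-1,-20],"turn":0},{"gripper":0.85,"travel":[0,0,-25],"turn":0},{"gripper":0.85,"travel":[0,0,-15],"turn":0},{"gripper":0.85,"travel":[0,0,-5],"turn":0},{"gripper":0.85,"travel":[0,0,0],"turn":0},{"gripper":0.85,"travel":[0,0,0],"turn":0},{"gripper":0.85,"travel":[0,0,0],"turn":0},{"gripper":0.85,"travel":[0,0,0],"turn":0}]' 20
```

```text
time_s: 2.45
ee_pos: [502.9, 360.1, 98.3]
ee_rot: [0.499, 3.101, 0.001]
force: [-0.2, -0.6, 0.1]
grip_width: 74.8
```

```bash
python3 -m crank '[{"gripper":0.85,"travel":[0,0,-20],"turn":0},{"gripper":0.85,"travel":[0,0,-20],"turn":0},{"gripper":0.85,"travel":[0,0,-10],"turn":0},{"gripper":0.85,"travel":[0,0,-5],"turn":0},{"gripper":0.85,"travel":[0,0,0],"turn":0},{"gripper":0.85,"travel":[0,0,0],"turn":0},{"gripper":0.45,"travel":[0,0,0],"turn":0},{"gripper":0.45,"travel":[0,0,0],"turn":0}]' 15
python3 -m crank '[{"gripper":0.45,"travel":[0,0,0],"turn":0},{"gripper":0.45,"travel":[0,0,0],"turn":0},{"gripper":0.45,"travel":[0,0,0],"turn":0},{"gripper":0.45,"travel":[0,0,0],"turn":0},{"gripper":0.45,"travel":[0,0,15],"turn":0},{"gripper":0.45,"travel":[0,0,25],"turn":0},{"gripper":0.45,"travel":[0,0,30],"turn":0},{"gripper":0.45,"travel":[0,0,30],"turn":0}]' 15
```

```text
time_s: 3.45
ee_pos: [502.9, 360.2, 43.3]
ee_rot: [0.499, 3.101, 0.001]
force: [-0.6, -0.3, -0.3]
grip_width: 56.9
time_s: 4.45
ee_pos: [502.7, 360.7, 144.3]
ee_rot: [0.499, 3.101, 0.002]
force: [0.3, -0.3, -0.7]
grip_width: 47.1
```

Run:
```python
from w import *
d=wload(); s=d["s"]; print(s["time_s"],s["ee_pos"],s["force"],s["grip_width"])
cv2.imwrite("pics/w2.png",d["frame"][:,:,::-1])
```

```text
4.45 [502.6859987  360.69082081 144.25448746] [ 0.34730325 -0.27904298 -0.74792764] 47.08426178004436
```

View pics/w2.png

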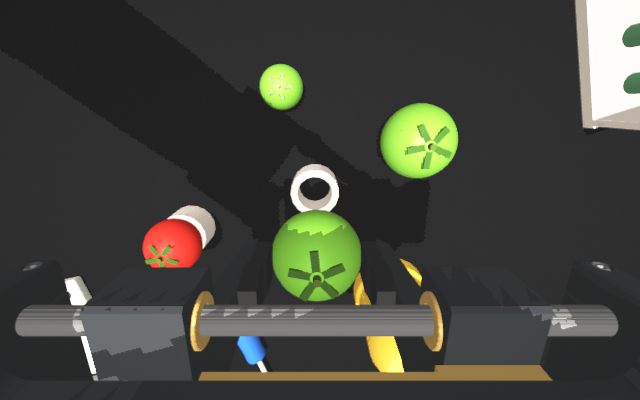

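The green tomato has lifted clear: it sits between the pads at about (316,255) and the ring is empty. I'll carry it over the pot while turning the jaws to the stand's x axis.

```bash
python3 -m crank '[{"gripper":0.45,"travel":[2,-14,2],"turn":-0.04},{"gripper":0.45,"travel":[6,-28,2],"turn":-0.085},{"gripper":0.45,"travel":[6,-30,2],"turn":-0.09},{"gripper":0.45,"travel":[6,-30,0],"turn":-0.09},{"gripper":0.45,"travel":[6,-30,0],"turn":-0.09},{"gripper":0.45,"travel":[6,-30,0],"turn":-0.09},{"gripper":0.45,"travel":[6,-30,0],"turn":-0.09},{"gripper":0.45,"travel":[6,-30,0],"turn":-0.09}]'
python3 -m crank '[{"gripper":0.45,"travel":[6,-30,0],"turn":-0.09},{"gripper":0.45,"travel":[6,-30,0],"turn":-0.09},{"gripper":0.45,"travel":[6,-30,0],"turn":-0.09},{"gripper":0.45,"travel":[6,-30,0],"turn":-0.09},{"gripper":0.45,"travel":[6,-30,0],"turn":-0.09},{"gripper":0.45,"travel":[6,-30,0],"turn":-0.09},{"gripper":0.45,"travel":[5,-20,0],"turn":-0.083},{"gripper":0.45,"travel":[2,-6,0],"turn":-0.04}]'
python3 -m crank '[{"gripper":0.45,"travel":[0,0,0],"turn":0},{"gripper":0.45,"travel":[0,0,0],"turn":0},{"gripper":0.45,"travel":[0,0,0],"turn":0},{"gripper":0.45,"travel":[0,0,0],"turn":0},{"gripper":0.45,"travel":[0,0,0],"turn":0},{"gripper":0.45,"travel":[0,0,0],"turn":0},{"gripper":0.45,"travel":[0,0,0],"turn":0},{"gripper":0.45,"travel":[0,0,0],"turn":0}]'
python3 - <<'E'
from w import *
d=wload(); s=d["s"]; print(s["time_s"],s["ee_pos"],s["force"],s["grip_width"],s["joint_positions"].round(3))
R=Ro.from_rotvec(s["ee_rot"]).as_matrix(); print("jaw yaw",np.arctan2(R[1,1],R[0,1]), np.arctan2(-R[1,1],-R[0,1]))
cv2.imwrite("pics/w3.png",d["frame"][:,:,::-1])
for b,c in blobs(d["frame"],(40,90,50),(70,255,255),200): print(b,c)
S,T=load("scene"),load("top")
cv2.imwrite("pics/s3.png",S["frame"][:,:,::-1]);cv2.imwrite("pics/t3.png",T["frame"][:,:,::-1])
E
```

```text
time_s: 5.5
ee_pos: [545.2, 136.0, 146.6]
ee_rot: [-1.489, -2.763, 0.003]
force: [-0.2, 0.3, -0.4]
grip_width: 47.2
time_s: 6.5
ee_pos: [588.3, -69.5, 146.8]
ee_rot: [-2.307, -2.129, 0.003]
force: [0.3, 0.8, -1.7]
grip_width: 47.5
time_s: 7.5
ee_pos: [589.5, -68.1, 148.7]
ee_rot: [-2.304, -2.135, 0.0]
force: [0.4, 0.3, -0.5]
grip_width: 47.4
7.5 [589.53448955 -68.05791575 148.67064378] [ 0.36772235  0.26731623 -0.54172562] 47.38117328597219 [-0.157  0.173  1.865 -0.     1.104 -0.081]
jaw yaw -0.07603465981470854 3.0655579937750845
[ 273  210   88   91 6124] [316.42096669 253.86332462]
```

View pics/w3.png

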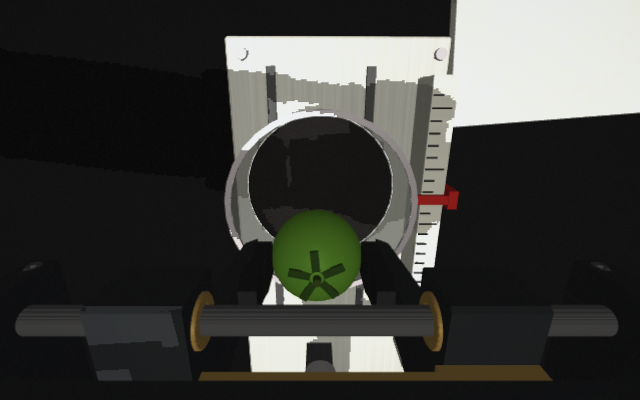

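View pics/s3.png

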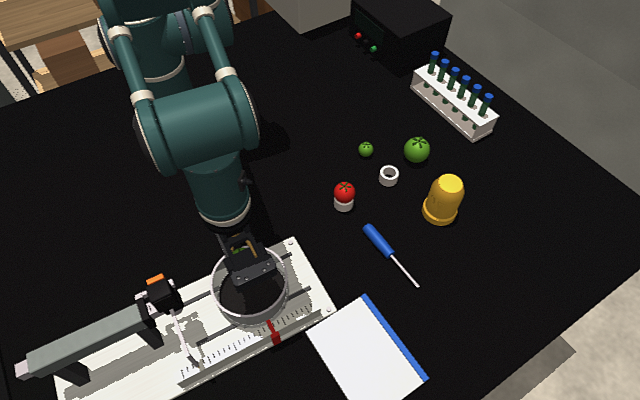

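Run:
```python
from w import *
d=wload(); th=-0.0763;Rz=np.array([[np.cos(th),-np.sin(th)],[np.sin(th),np.cos(th)]]);o=np.array([578.9,-212.0])
loc=lambda p:(Rz.T@(np.array(p)[:2]-o)).round(1)
for b,c in blobs(d["frame"],(0,120,60),(6,255,255),30): print("red",b,c)
for u,v in((425,200),(435,200),(445,200)): print(loc(plane(d,u,v,54)))
for u,v,z in((225,197,82),(418,197,82),(320,109,82),(249,185,22),(392,185,22),(320,118,22)): print(loc(plane(d,u,v,z)))
X=np.array(d["s"]["ee_pos"]); 
for dz in(0,4,8,12): print(dz,proj(d,X+[0,0,dz]), loc(X))
```

```text
red [418 184  41  26 565] [441.23893805 198.51150442]
[ 94.5 144.1]
[103.3 144.1]
[112.  144.1]
[-71.3 155.1]
[ 78.2 155.4]
[  1.9 220.6]
[-65.9 148.9]
[ 72.9 149.2]
[  2.7 211.8]
0 (np.float64(316.64426494236795), np.float64(249.17690842221623)) [ -0.3 144.3]
4 (np.float64(316.65121168728797), np.float64(252.43741864187564)) [ -0.3 144.3]
8 (np.float64(316.6584778374363), np.float64(255.84784425697524)) [ -0.3 144.3]
12 (np.float64(316.66608594012354), np.float64(259.4187680277905)) [ -0.3 144.3]
```

Mark and pot are both at stand y ≈ 144–145, and the pot centre is 1–2 mm in +x. Now I'll lower it gently.

```bash
python3 -m crank '[{"gripper":0.45,"travel":[1,1,-8],"turn":0},{"gripper":0.45,"travel":[0,0,-16],"turn":0},{"gripper":0.45,"travel":[0,0,-20],"turn":0},{"gripper":0.45,"travel":[0,0,-20],"turn":0},{"gripper":0.45,"travel":[0,0,-16],"turn":0},{"gripper":0.45,"travel":[0,0,-12],"turn":0},{"gripper":0.45,"travel":[0,0,-6],"turn":0},{"gripper":0.45,"travel":[0,0,-2],"turn":0}]'
python3 -m crank '[{"gripper":0.45,"travel":[0,0,0],"turn":0},{"gripper":0.45,"travel":[0,0,0],"turn":0},{"gripper":0.45,"travel":[0,0,0],"turn":0},{"gripper":0.45,"travel":[0,0,0],"turn":0},{"gripper":0.45,"travel":[0,0,-2],"turn":0},{"gripper":0.45,"travel":[0,0,-2],"turn":0},{"gripper":0.45,"travel":[0,0,0],"turn":0},{"gripper":0.45,"travel":[0,0,0],"turn":0}]'
```

```text
time_s: 8.7
ee_pos: [590.7, -67.0, 48.5]
ee_rot: [2.304, 2.135, -0.0]
force: [-0.2, -0.7, -0.2]
grip_width: 47.3
time_s: 9.7
ee_pos: [590.5, -67.0, 44.6]
ee_rot: [-2.304, -2.135, 0.0]
force: [-0.2, 0.6, -1.3]
grip_width: 47.0
```

```bash
python3 -m crank '[{"gripper":0.45,"travel":[0,0,-1],"turn":0},{"gripper":0.45,"travel":[0,0,0],"turn":0},{"gripper":0.45,"travel":[0,0,-1],"turn":0},{"gripper":0.45,"travel":[0,0,0],"turn":0},{"gripper":0.45,"travel":[0,0,0],"turn":0},{"gripper":0.45,"travel":[0,0,0],"turn":0},{"gripper":0.45,"travel":[0,0,0],"turn":0},{"gripper":0.45,"travel":[0,0,0],"turn":0}]'
python3 -m crank '[{"gripper":0.45,"travel":[0,0,-0.6],"turn":0},{"gripper":0.45,"travel":[0,0,0],"turn":0},{"gripper":0.45,"travel":[0,0,-0.6],"turn":0},{"gripper":0.45,"travel":[0,0,0],"turn":0},{"gripper":0.45,"travel":[0,0,0],"turn":0},{"gripper":0.45,"travel":[0,0,0],"turn":0},{"gripper":0.45,"travel":[0,0,0],"turn":0},{"gripper":0.45,"travel":[0,0,0],"turn":0}]'
```

```text
time_s: 10.7
ee_pos: [590.6, -67.0, 42.7]
ee_rot: [2.304, 2.135, 0.0]
force: [-0.3, -0.0, -0.1]
grip_width: 47.3
time_s: 11.7
ee_pos: [590.6, -67.0, 41.5]
ee_rot: [-2.304, -2.135, -0.0]
force: [-0.1, 0.6, -0.6]
grip_width: 47.0
```

```bash
python3 -m crank '[{"gripper":0.45,"travel":[0,0,-0.5],"turn":0},{"gripper":0.45,"travel":[0,0,0],"turn":0},{"gripper":0.45,"travel":[0,0,-0.5],"turn":0},{"gripper":0.45,"travel":[0,0,0],"turn":0},{"gripper":0.45,"travel":[0,0,0],"turn":0},{"gripper":0.45,"travel":[0,0,0],"turn":0},{"gripper":0.45,"travel":[0,0,0],"turn":0},{"gripper":0.45,"travel":[0,0,0],"turn":0}]'
```

```text
time_s: 12.7
ee_pos: [590.7, -67.1, 40.8]
ee_rot: [2.304, 2.135, 0.0]
force: [-1.9, 0.0, 6.1]
grip_width: 46.8
```

Contact: 6 N upward, so it is on the floor. I'll release it slowly, wait, then rise.

```bash
python3 -m crank '[{"gripper":0.55,"travel":[0,0,0],"turn":0},{"gripper":0.6,"travel":[0,0,0],"turn":0},{"gripper":0.65,"travel":[0,0,0],"turn":0},{"gripper":0.7,"travel":[0,0,0],"turn":0},{"gripper":0.74,"travel":[0,0,0],"turn":0},{"gripper":0.74,"travel":[0,0,0],"turn":0},{"gripper":0.74,"travel":[0,0,0],"turn":0},{"gripper":0.74,"travel":[0,0,0],"turn":0}]'
python3 - <<'E'
from w import *
d=wload(); s=d["s"]; print(s["time_s"],s["ee_pos"],s["force"],s["grip_width"])
cv2.imwrite("pics/w4.png",d["frame"][:,:,::-1])
E
```

```text
time_s: 13.7
ee_pos: [590.6, -67.0, 40.5]
ee_rot: [2.304, 2.135, 0.0]
force: [-0.3, 0.9, 0.6]
grip_width: 65.2
13.7 [590.58652374 -67.03321452  40.52113017] [-0.32336571  0.90317835  0.55613029] 65.19213168426428
```

View pics/w4.png

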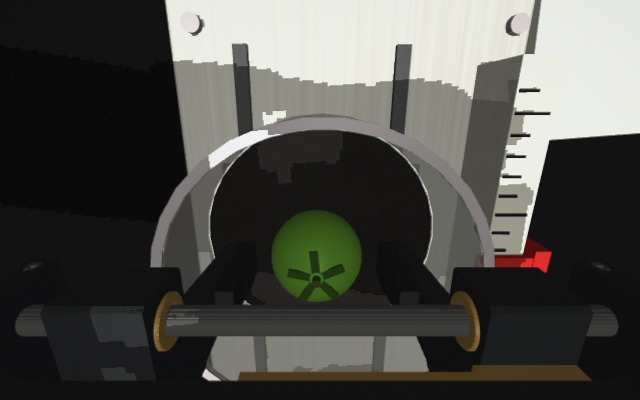

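The tomato is free at (316,256), with clear gaps to both fingers. I'll rise straight up, then move above the handle.

```bash
python3 -m crank '[{"gripper":0.74,"travel":[0,0,5],"turn":0},{"gripper":0.74,"travel":[0,0,15],"turn":0},{"gripper":0.74,"travel":[0,0,30],"turn":0},{"gripper":0.74,"travel":[0,0,40],"turn":0},{"gripper":1,"travel":[0,0,40],"turn":0},{"gripper":1,"travel":[0,0,40],"turn":0},{"gripper":1,"travel":[0,0,30],"turn":0},{"gripper":1,"travel":[0,0,10],"turn":0}]'
python3 -m crank '[{"gripper":1,"travel":[-1,-15,0],"turn":0},{"gripper":1,"travel":[-2,-30,0],"turn":0},{"gripper":1,"travel":[-3,-40,0],"turn":0},{"gripper":1,"travel":[-2,-35,0],"turn":0},{"gripper":1,"travel":[-2,-20,0],"turn":0},{"gripper":1,"travel":[0,-5,0],"turn":0},{"gripper":1,"travel":[0,0,0],"turn":0},{"gripper":1,"travel":[0,0,0],"turn":0}]'
python3 - <<'E'
from w import *
d=wload(); s=d["s"]; print(s["time_s"],s["ee_pos"],s["force"],s["grip_width"])
cv2.imwrite("pics/w5.png",d["frame"][:,:,::-1])
S,T=load("scene"),load("top")
cv2.imwrite("pics/s5.png",S["frame"][:,:,::-1])
for b,c in blobs(d["frame"],(8,180,100),(18,255,255),50): print("orange",b,c,plane(d,*c,202))
for n,D in(("S",S),("T",T)):
  for b,c in blobs(D["frame"],(40,90,30),(70,255,255),60): print(n,b,c,plane(D,*c,47))
E
```

```text
time_s: 14.75
ee_pos: [592.0, -67.2, 254.5]
ee_rot: [2.301, 2.132, 0.006]
force: [-0.3, -0.3, -0.7]
grip_width: 88.0
time_s: 15.75
ee_pos: [580.7, -211.0, 250.4]
ee_rot: [-2.303, -2.136, -0.0]
force: [0.7, -0.6, -0.3]
grip_width: 88.1
15.75 [ 580.66579879 -210.98385001  250.38531229] [ 0.69520373 -0.56026958 -0.30174813] 88.08063074493495
orange [284 197  13  35 415] [289.67951807 214.46024096] [ 561.45514331 -206.25517416  202.        ]
S [428  59   9  15  68] [431.55882353  65.5       ] [266.56109836 700.74590512  47.        ]
S [438  67   9  15  66] [441.33333333  73.86363636] [310.10243005 699.46649515  47.        ]
S [447  75  10  15  69] [451.47826087  81.62318841] [350.88470954 700.88641226  47.        ]
S [458  83  10  15  68] [461.70588235  90.22058824] [393.11703219 700.03262278  47.        ]
S [468  93  11  14  69] [472.30434783  99.39130435] [436.19100036 698.43452048  47.        ]
S [479 101  11  15  71] [483.43661972 108.26760563] [477.76628365 698.92283811  47.        ]
S [404 136  26  27 547] [416.46983547 149.21572212] [491.84625676 451.83428175  47.        ]
S [358 141  16  16 188] [365.42021277 148.68617021] [421.02101592 345.61859484  47.        ]
S [238 273  26  25 510] [250.26078431 285.14705882] [588.5017759  -67.57448837  47.        ]
T [385 167  24  23 422] [396.77725118 177.73222749] [589.13641584 -68.53071869  47.        ]
T [153 211  31  29 720] [167.85694444 224.99583333] [484.59350257 456.65619188  47.        ]
T [204 251  18  18 256] [212.44921875 259.32421875] [405.80400495 354.8392613   47.        ]
T [ 93 393  11   7  66] [ 97.77272727 396.16666667] [104.93116314 608.17651445  47.        ]
```

View pics/w5.png

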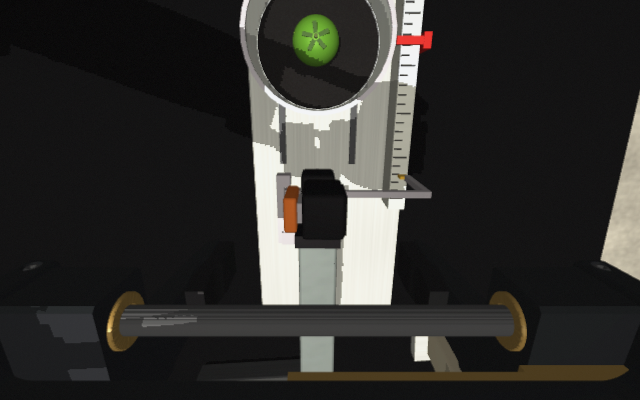

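View pics/s5.png

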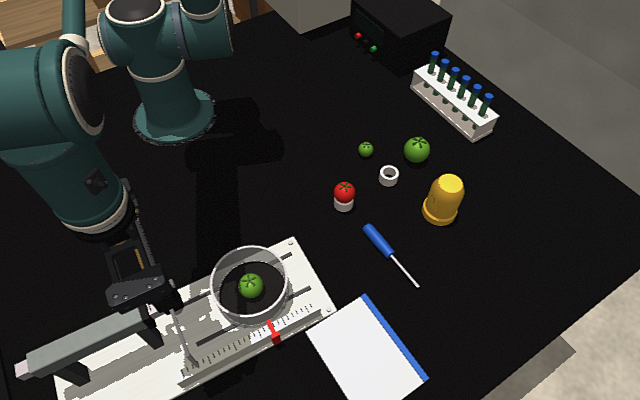

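The tomato is lying in the pot; the top and scene views give (589,-68). The handle is at wrist (322,205), centred between the open jaws, with the orange button at (290,214). I'll descend onto the handle and pinch it.

```bash
python3 -m crank '[{"gripper":1,"travel":[0,0,-10],"turn":0},{"gripper":1,"travel":[0,0,-20],"turn":0},{"gripper":1,"travel":[0,0,-20],"turn":0},{"gripper":1,"travel":[0,0,-15],"turn":0},{"gripper":1,"travel":[0,0,-7],"turn":0},{"gripper":1,"travel":[0,0,-3],"turn":0},{"gripper":1,"travel":[0,0,0],"turn":0},{"gripper":1,"travel":[0,0,0],"turn":0}]'
python3 -m crank '[{"gripper":0.3,"travel":[0,0,0],"turn":0},{"gripper":0.3,"travel":[0,0,0],"turn":0},{"gripper":0.3,"travel":[0,0,0],"turn":0},{"gripper":0.3,"travel":[0,0,0],"turn":0},{"gripper":0.3,"travel":[0,0,0],"turn":0},{"gripper":0.3,"travel":[0,0,0],"turn":0},{"gripper":0.3,"travel":[0,0,0],"turn":0},{"gripper":0.3,"travel":[0,0,0],"turn":0}]' 40
```

```text
time_s: 16.9
ee_pos: [581.1, -212.2, 176.4]
ee_rot: [2.303, 2.135, 0.001]
force: [0.6, 0.5, -0.2]
grip_width: 88.2
time_s: 17.9
ee_pos: [583.6, -212.3, 175.5]
ee_rot: [2.301, 2.132, 0.006]
force: [10.6, -0.8, -6.0]
grip_width: 36.2
```

Run:
```python
from w import *
d=wload(); s=d["s"]; print(s["time_s"],s["ee_pos"],s["force"],s["grip_width"])
cv2.imwrite("pics/w6.png",d["frame"][:,:,::-1])
```

```text
17.9 [ 583.56874132 -212.2584446   175.47404275] [10.58941461 -0.79243256 -6.04660806] 36.17255356060263
```

View pics/w6.png

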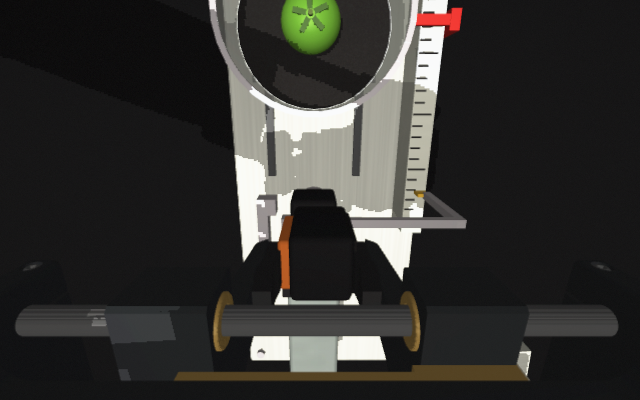

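Width 36 mm means the button is fully squeezed: the orange block is flush at (287,255) and the boom is still home. I'll relieve the 10 N side force with +2.5 mm in x, then draw the boom out.

```bash
python3 -m crank '[{"gripper":0.3,"travel":[2.5,0,0],"turn":0},{"gripper":0.3,"travel":[0,0,0],"turn":0},{"gripper":0.3,"travel":[0,0,0],"turn":0},{"gripper":0.3,"travel":[0.2,3,0],"turn":0},{"gripper":0.3,"travel":[0.5,6,0],"turn":0},{"gripper":0.3,"travel":[0.5,7,0],"turn":0},{"gripper":0.3,"travel":[0.3,4,0],"turn":0},{"gripper":0.3,"travel":[0,0,0],"turn":0}]' 40
python3 - <<'E'
from w import *
d=wload(); s=d["s"]; print(s["time_s"],s["ee_pos"],s["force"],s["grip_width"])
cv2.imwrite("pics/w7.png",d["frame"][:,:,::-1])
E
```

```text
time_s: 18.95
ee_pos: [585.2, -192.5, 175.5]
ee_rot: [2.303, 2.134, 0.0]
force: [5.7, -3.4, -3.9]
grip_width: 35.6
18.95 [ 585.16247272 -192.54356662  175.45936754] [ 5.73685196 -3.4140587  -3.93189863] 35.55087049966252
```

View pics/w7.png

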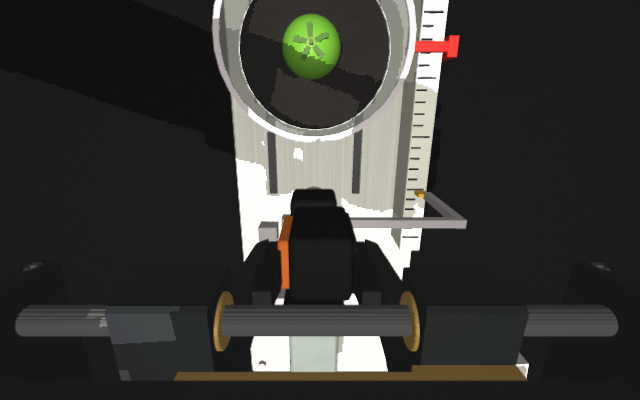

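The boom has come about 20 mm with the hand: the pointer stays at (420,194) while the mark moved from row 19 to 46. Continuing.

```bash
python3 -m crank '[{"gripper":0.3,"travel":[1.5,6,0],"turn":0},{"gripper":0.3,"travel":[1,12,0],"turn":0},{"gripper":0.3,"travel":[1.2,16,0],"turn":0},{"gripper":0.3,"travel":[1.3,18,0],"turn":0},{"gripper":0.3,"travel":[1.3,18,0],"turn":0},{"gripper":0.3,"travel":[1.2,16,0],"turn":0},{"gripper":0.3,"travel":[0.8,10,0],"turn":0},{"gripper":0.3,"travel":[0.3,4,0],"turn":0}]'
python3 -m crank '[{"gripper":0.3,"travel":[0,0,0],"turn":0},{"gripper":0.3,"travel":[0,0,0],"turn":0},{"gripper":0.3,"travel":[0,0,0],"turn":0},{"gripper":0.3,"travel":[0,0,0],"turn":0},{"gripper":0.3,"travel":[0,0,0],"turn":0},{"gripper":0.3,"travel":[0,0,0],"turn":0},{"gripper":0.3,"travel":[0,0,0],"turn":0},{"gripper":0.3,"travel":[0,0,0],"turn":0}]'
cat > m.py <<'E'
import sys
from w import *
k=sys.argv[1]
d=wload(); s=d["s"]; print(s["time_s"],s["ee_pos"],s["force"],s["grip_width"])
S,T=load("scene"),load("top")
th=-0.0763;Rz=np.array([[np.cos(th),-np.sin(th)],[np.sin(th),np.cos(th)]]);o=np.array([578.9,-212.0])
loc=lambda p:(Rz.T@(np.array(p)[:2]-o)).round(1)
print("tcp",loc(s["ee_pos"]))
for n,D in(("W",d),("S",S),("T",T)):
    cv2.imwrite(f"pics/{n}{k}.png",D["frame"][:,:,::-1])
    for nm,lo,hi,z in(("red",(0,120,60),(6,255,255),54),("yel",(18,100,60),(34,255,255),60)):
        for b,c in blobs(D["frame"],lo,hi,3):
            p=loc(plane(D,*c,z))
            if 70<p[0]<130 and -50<p[1]<220: print(n,nm,b,c.round(1),p)
a=cv2.resize(d["frame"][:,340:500],(320,800))[:600]; cv2.imwrite(f"pics/crop{k}.png",a[:,:,::-1])
b=cv2.resize(S["frame"][270:370,170:330],(800,500),interpolation=cv2.INTER_CUBIC); cv2.imwrite(f"pics/cropS{k}.png",b[:,:,::-1])
E
python3 m.py 8
```

```text
time_s: 20.0
ee_pos: [593.2, -92.2, 175.5]
ee_rot: [2.303, 2.135, -0.001]
force: [2.8, -6.0, -1.9]
grip_width: 35.8
time_s: 21.0
ee_pos: [593.1, -92.6, 175.5]
ee_rot: [2.304, 2.135, -0.001]
force: [2.6, -3.7, -1.6]
grip_width: 35.9
21.0 [593.10168847 -92.59684692 175.49525128] [ 2.6412144  -3.7123723  -1.61302909] 35.85102188798518
tcp [  5.1 120.1]
W red [404 153  40  23 492] [426.5 165.3] [107.7 145.3]
W yel [415 190  12   7  56] [419.9 193.2] [102.4 119.9]
W yel [400 292  20  59 576] [411.8 321.7] [108.9 -25.6]
S red [266 319  15  27 161] [273.6 333.2] [111.7 143.9]
T red [395 125  10  16  81] [400.  131.1] [106.7 144.1]
T yel [411 133   2   3   6] [411.5 134. ] [100.4 118.4]
T yel [419 147   6   1   6] [421.5 147. ] [72.1 93.9]
```

View pics/W8.png

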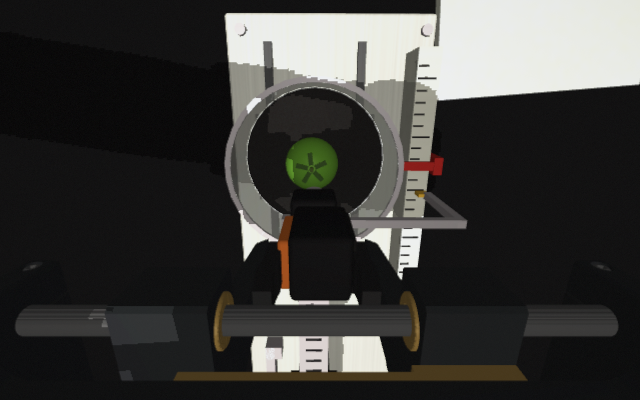

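View pics/cropS8.png

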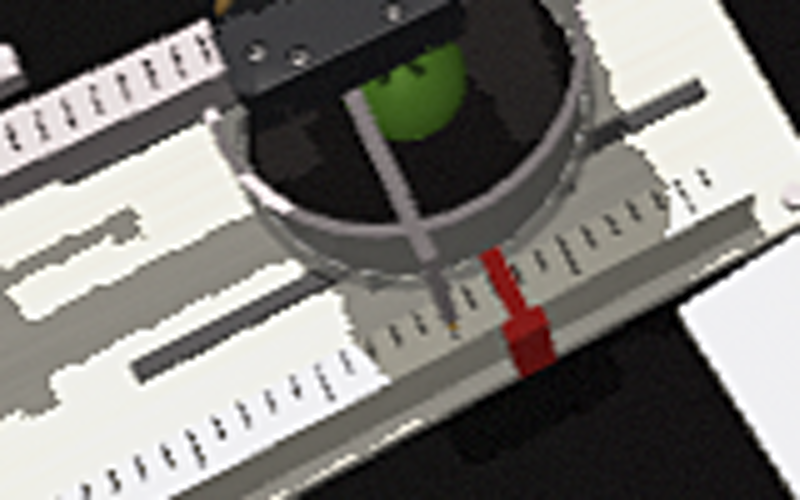

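The pointer is at stand y ≈ 119.9 (wrist (420,193)) and the mark at ≈ 144.3 (wrist (420,166)). That leaves about 24 mm to go.

```bash
python3 -m crank '[{"gripper":0.3,"travel":[0.8,4,0],"turn":0},{"gripper":0.3,"travel":[0.8,7,0],"turn":0},{"gripper":0.3,"travel":[0.6,7,0],"turn":0},{"gripper":0.3,"travel":[0.4,4,0],"turn":0},{"gripper":0.3,"travel":[0.2,2,0],"turn":0},{"gripper":0.3,"travel":[0,0,0],"turn":0},{"gripper":0.3,"travel":[0,0,0],"turn":0},{"gripper":0.3,"travel":[0,0,0],"turn":0}]'
python3 m.py 9
```

```text
time_s: 22.15
ee_pos: [595.1, -68.0, 175.5]
ee_rot: [-2.303, -2.134, 0.002]
force: [-2.9, -3.3, 3.2]
grip_width: 35.5
22.15 [595.14133657 -68.03070512 175.46405256] [-2.91364915 -3.26876887  3.15399676] 35.48573846446557
tcp [  5.2 144.8]
W red [401 177  40  21 326] [423.3 188.7] [107.1 147.4]
W yel [415 191  10   7  58] [420.1 193.7] [102.4 144.2]
W yel [400 292  20  59 578] [411.3 321.7] [108.2  -0.5]
S red [266 320  15  26 129] [274.3 335.2] [115.7 143.5]
T red [395 125   9  16  65] [399.5 131.9] [104.8 145. ]
T yel [400 132   2   3   5] [400.6 133.2] [100.5 143.5]
T yel [406 146   5   1   5] [408. 146.] [ 72.2 124.9]
```

View pics/W9.png

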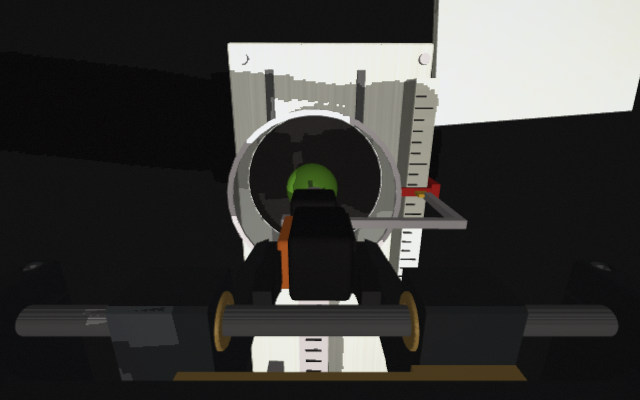

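View pics/cropS9.png

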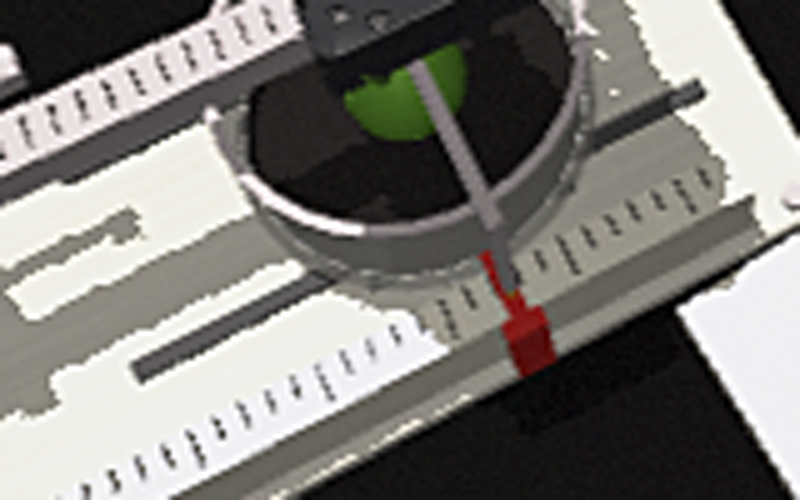

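The pointer tip lies on the red bar in both views: wrist tip (420,194) against the bar at row ~191, and scene crop tip (511,295) on the bar. The stand y values are 144.2 and ~144.5. I'll hold for one second, check for drift, and hand in.

```bash
python3 -m crank '[{"gripper":0.3,"travel":[0,0,0],"turn":0},{"gripper":0.3,"travel":[0,0,0],"turn":0},{"gripper":0.3,"travel":[0,0,0],"turn":0},{"gripper":0.3,"travel":[0,0,0],"turn":0},{"gripper":0.3,"travel":[0,0,0],"turn":0},{"gripper":0.3,"travel":[0,0,0],"turn":0},{"gripper":0.3,"travel":[0,0,0],"turn":0},{"gripper":0.3,"travel":[0,0,0],"turn":0}]'
python3 m.py 10
python3 - <<'E'
from h import *
S,T=load("scene"),load("top")
print([ (c.round(1).tolist()) for b,c in blobs(S["frame"],(0,150,80),(6,255,255),100)],[c.round(1).tolist() for b,c in blobs(S["frame"],(20,120,80),(34,255,255),900)],[c.round(1).tolist() for b,c in blobs(S["frame"],(105,120,60),(125,255,255),300)],[c.round(1).tolist() for b,c in blobs(S["frame"],(40,90,30),(70,255,255),150)])
E
```

```text
time_s: 23.3
ee_pos: [595.2, -68.1, 175.5]
ee_rot: [-2.303, -2.134, 0.002]
force: [-3.9, -3.4, 3.1]
grip_width: 35.1
23.3 [595.15968871 -68.0655744  175.47257641] [-3.91752725 -3.42226821  3.14632518] 35.10300490076589
tcp [  5.2 144.8]
W red [401 177  40  21 327] [423.3 188.7] [107.1 147.4]
W yel [415 191  10   7  58] [420.1 193.7] [102.4 144.2]
W yel [400 292  20  59 574] [411.3 321.7] [108.3  -0.6]
S red [266 320   5  10  16] [268.1 324.4] [ 91.4 142.1]
S red [270 328  11  18 113] [275.2 336.8] [119.2 143.7]
T red [395 125   9  16  65] [399.5 131.9] [104.8 145. ]
T yel [400 132   2   3   5] [400.6 133.2] [100.5 143.5]
T yel [406 146   5   1   5] [408. 146.] [ 72.2 124.9]
[[344.0, 192.5], [274.2, 335.0]] [[443.1, 199.7]] [[377.7, 239.6], [395.3, 337.6]] [[416.5, 149.2], [365.4, 148.7], [247.6, 290.9]]
```

```bash
python3 -c "
from plant import arm
print(arm.job_done())"
```

```text
the job is handed in; nothing more can be done
None
```

The job is handed in at about 23.5 s of the 56 s allowed; no verdict was reported.

- **Tomato:** I took the middle-sized green tomato off its ring, lowered it into the pot until it touched the floor at about 6 N, and let it go slowly. Two views then put it at about (589, -68), the middle of the pot.
- **Boom:** I pinched the handle at 40 N, which squeezed the button in, and drew the boom out about 145 mm. I handed in while still holding it.

**Last checks:**
- **Pointer:** at stand y ≈ 144.2 (wrist camera) and 143.5 (top camera). The mark reads about 144 to 145, so they agree within about 1.5 mm, and the tip lies on the red bar in both the wrist and scene pictures. One wrist colour-blob reading put the mark at 147.4. I discounted it because the pointer covers part of the bar and the blob includes the clip below it. Even if it were right, the gap would be about 3 mm, inside the 6 mm limit.
- **Holding still:** there was no drift over a one-second hold.
- **Bystanders and pot:** the red tomato, yellow cap and screwdriver are at the same scene-picture pixels as at the start, and the mark shows no shift.
- **Grip width:** it read 47 mm on the 50 mm tomato and 35 to 36 mm on the 39 mm handle, about 3 mm under in both cases. I didn't find out why; neither slipped.

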